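# Push a batch of sample discs home in the magazine

## Robot

A 6-joint arm with a two-finger parallel gripper is mounted at the origin on the work surface. World frame = base frame: x ahead of the robot, y to its left, z up, the work surface at z = 0. Lengths are in m, angles in degrees, forces in N, time in s.
With the tool pointing down it reaches from about 0.4 to 0.825 m from the base axis. Payload 7 kg.
Tool frame: the origin (TCP) lies midway between the tips of the shut fingers; the grasp point (between the pads) lies 19 mm behind it; z points along the fingers, x is the direction in which the jaws open and shut, and the axes are right-handed (so a half turn about z gives the same grasp; the last joint's range is limited). The gripper opens to 88 mm and grips with 3 to 60 N. Pads are 19 mm wide; open, the fingers measure 130 mm over their backs; the gripper's body (78 mm by 193 mm) begins 47 mm behind the grasp point.
Start: joints at [85.491, 20.546, 0.682, 0, -70.136, -16.507], TCP at [0.242, 0.63, 0.227] pointing down, gripper open.
Joint ranges: [-176.03, 176.03], [-82.01, 121.73], [-58.28, 71.71], [-173.87, 95.51], [-174.79, -0.11], [-173.66, 173.66]. Speed limits (degrees/s): [136.94, 136.94, 172.46, 180, 180, 180].

## Interface

Orientations are given as [roll, pitch, yaw] about the fixed x, y, z axes, in that order (R = Rz(yaw) Ry(pitch) Rx(roll)).
In Python, from plant import ctrl, vision, nets gives the robot as it stands.
- The arm moves only by the shell command python3 -m jog 'ROWS'. ROWS is text: rows parted by semicolons, each of 7 numbers parted by spaces: the turn, a rotation vector about the tool's x, y, z in units of 0.1 rad (1.0 is 0.1 rad), then the shift along the tool's x, y, z in units of 4 cm (1.0 is 4 cm), then the opening, from -1 (shut) to 1 (fully open). In form: rx ry rz x y z jaw; .... A call has 1 to 8 rows; each row shifts and turns the commanded pose from where the row before left it, along the tool's axes as they then stand; what a row does not reach is not made up. A row lasts 1/8 s, in which the tool goes at most 62.5 mm and 10.7 degrees, less where a joint would pass 70% of its speed; a pose out of reach is approached as far as the arm can. A call with a number of a shift or a turn outside -1 to 1 is refused whole. A call with a gripper value outside its range is refused whole. The fingers move at their own pace and stop on an object; the grip force is fixed at half the most. Time passes only in rows, so rows that do not move let the fingers close. It gives the time, the measured TCP pose, the force and the opening at its end, in the units of the state.
- ctrl.get_obs(): the state, without advancing time (a new reading comes with each control period).
- vision.snapshot(name): name is "side" or "top"; returns (picture, depth): 420x560x3 uint8, red, green, blue; 420x560 float32, m along the optical axis (not along the pixel's ray), 0 where there is no reading.
- vision.camera_info(name): a dict with "camera_matrix" (3x3 intrinsics, pixels), "D" ([k1, k2, p1, p2, k3] as OpenCV has them; the pictures are not rectified), "camera_from_world" (4x4, takes a point from world to camera coordinates). Camera axes: x right, y down, z forward; pixel columns grow to the right and rows downward; lengths in m; the calibration is good to about 2 mm. A picture is of the moment at which its call begins. camera_info takes no time and is no camera call.
- ctrl.close_job(): hands the job in, once; it reports no verdict.
Trained networks look in the newest picture that a camera, given by its name, has taken for a name from the list of things; names that differ only in an ending like _2 or _b are one class to them, and where a whole thing is asked for, a point or a joint stands for the part that bears it (a point fixed in the world has none). Each returns a list of dicts, best first, with "score" (0 to 1); they miss things now and then, are a little off and sometimes report something else, mostly with a low value. They report only what shows in the picture. A call takes as long as a camera call. They do not tell look-alikes from the thing itself.
- nets.boxes_of(target, camera): "location" ([x, y, z] in m, in world coordinates, good to about 4 mm: the middle of the surface that is visible of it).
The state is a dict: "clock": time; "joint_pos": joint angles; "qvel": joint speeds; "tau": joint torques, N m; "tool_pos": TCP position; "orientation": TCP orientation; "force": force on the tool from outside, world axes, zero at the start; "moment": the same for the moment, N m; "opening": finger opening in m.
Only numpy, scipy, OpenCV 4.12 (cv2) and the standard library are available. Lean on these libraries where they do the work, as an engineer would, in place of code of your own. Each camera call takes 0.05 s, during which the arm holds its last target.

## Task

Pick up the straightedge from its green mat and with it push the four loose steel sample discs together along the tray in one row against the orange stop bar, and on until the bar meets its hidden stop; there press the row home so that the bar feels about 12 N (8 at least, never over 16) for a second. Touch the discs and the bar only with the straightedge. Then stand the straightedge back upright in the middle of its mat and let go, leaving the row of discs against the bar and everything else on the bench where it is.

Things in the scene. Friction and masses are not known exactly. Their poses are not given: they have to be found in the camera images.
- tray: fixed dark blue tray on the work surface (z = 0), 280 mm long (its x), 196 mm wide (y); origin at the centre of its underside. Floor surface 6 mm up; grey side walls 8 mm thick, tops 20 mm up, 180 mm apart inside, along its whole length; the -x end is open. Orange stop bar near the +x end, in front of a steel end block (its face at x = 128 mm). Parts are pushed along +x.
- stop_bar: orange stop bar across the tray, 12 mm thick (x), 172 mm wide (y), top 23 mm above the work surface; axes as the tray's, origin at the foot of the middle of its flat face that looks to the tray's -x. It slides only along the tray's +x: some 3 N moves it (more if fast); no spring, it stays where left. Bar force rules: 8 N seats it at its stop, over 16 N harms it.
- bar_face (a point): middle of that face. It starts 52 to 102 mm in +x of the tray's origin and has 8 to 34 mm to go to a hard stop inside the slide, set differently each time and not visible (never the end block): it must be felt. The hand feels the force on the bar plus the discs' drag on the tray, 1 to 4 N in all.
- mat: flat fixed green mat, 100 mm (its x) by 200 mm (its y), 3 mm thick; origin at the centre of its underside, on the work surface. The straightedge starts standing on it, roughly along the mat's y.
- straightedge: loose hand straightedge, 0.18 kg: an aluminium bar 150 mm long (its y), 16 mm thick (its x), 22 mm high, with a black grip block on top in the middle: 14 mm thick (x), 40 mm long (y), reaching from 22 to 72 mm above the underside. Origin: centre of its underside; z up. It stands on its long foot; pinch the grip block across its 14 mm.
- disc0: loose polished steel sample disc (friction about 0.25) with a small dark spot on top, lying flat on the tray floor, 36 mm across, 20 mm high, 0.11 to 0.2 kg; origin at the centre of its underside. The four discs start each in a 42 mm wide lane of its own across the tray (so side by side they make one row), at different distances from the stop bar, centres never more than 55 mm in -x of the tray's origin.
- disc1: loose polished steel sample disc (friction about 0.25) with a small dark spot on top, lying flat on the tray floor, 36 mm across, 20 mm high, 0.11 to 0.2 kg; origin at the centre of its underside. The four discs start each in a 42 mm wide lane of its own across the tray (so side by side they make one row), at different distances from the stop bar, centres never more than 55 mm in -x of the tray's origin.
- disc2: loose polished steel sample disc (friction about 0.25) with a small dark spot on top, lying flat on the tray floor, 36 mm across, 20 mm high, 0.11 to 0.2 kg; origin at the centre of its underside. The four discs start each in a 42 mm wide lane of its own across the tray (so side by side they make one row), at different distances from the stop bar, centres never more than 55 mm in -x of the tray's origin.
- disc3: loose polished steel sample disc (friction about 0.25) with a small dark spot on top, lying flat on the tray floor, 36 mm across, 20 mm high, 0.11 to 0.2 kg; origin at the centre of its underside. The four discs start each in a 42 mm wide lane of its own across the tray (so side by side they make one row), at different distances from the stop bar, centres never more than 55 mm in -x of the tray's origin.
- brass_disc: bystander, leave alone: brass reference disc, 40 mm across, 22 mm high; origin at the centre of its underside
- jar: bystander, leave alone: small jar, 36 mm across, 50 mm high; origin at the centre of its underside
- amber_bottle: bystander, leave alone: amber bottle, 56 mm across, 110 mm high; origin at the centre of its underside
- carton: bystander, leave alone: blue carton, 70 x 100 x 50 mm high; origin at the centre of its underside
- dish: bystander, leave alone: white cup, 80 mm across, 50 mm high; origin at the centre of its underside
- brush: bystander, leave alone: brush lying down, handle along its own x; origin under its middle
- grinding_block: bystander, leave alone: black rubber block, 50 x 90 x 30 mm high; origin at the centre of its underside
Mind the look-alikes: they are no part of the job. There is more than one size of the mat; the job needs the larger. Several things have the shape of the straightedge; the one meant has the colours described above.

How it is judged (in metres and radians):
On the way, in this order (a step that is already met when the one before it is completed fails the run):
1. the straightedge is lifted off its mat (height (world z) of straightedge above 0.025 m), for 0.1 s.
2. with the straightedge behind them in the tray, the four discs stand in one row against the stop bar, which is home on its stop and pressed with over 8 N (x of each of disc0, disc1, disc2, disc3 in the frame of stop_bar above -0.0215 m and angle between each of disc0, disc1, disc2, disc3's own z axis and vertical below 0.1 rad and x of straightedge in the frame of stop_bar between -0.055 and -0.035 m and y of straightedge in the frame of tray between -0.03 and 0.03 m and height (world z) of straightedge below 0.02 m and contact force between stop_bar and anything else above 8 N and linear speed of stop_bar below 0.003 m/s), for 0.4 s.
3. the straightedge stands on its mat again (x of straightedge in the frame of mat between -0.03 and 0.03 m and y of straightedge in the frame of mat between -0.025 and 0.025 m and height (world z) of straightedge below 0.006 m and angle between straightedge's own z axis and vertical below 0.1 rad and linear speed of straightedge below 0.01 m/s), for 0.2 s.
At the end, for the whole second after the job is handed in: All four discs flat, centres at most 21.5 mm from the bar face along the tray (18 is touching), at rest; straightedge upright, released, at rest on its mat, within 30 mm (mat x) and 25 mm (mat y) of its centre (all of step 3 and x of each of disc0, disc1, disc2, disc3 in the frame of stop_bar above -0.0215 m and angle between each of disc0, disc1, disc2, disc3's own z axis and vertical below 0.1 rad and linear speed of each of disc0, disc1, disc2, disc3 below 0.01 m/s).
It fails at once if the stop bar is pressed with more than 16 N (contact force between stop_bar and anything else above 16 N).
It fails at once if the gripper or arm touches the stop bar or a disc (contact force between any of the fingers, the arm and stop_bar above 0.5 N or contact force between any of the fingers, the arm and disc0 above 0.5 N or contact force between any of the fingers, the arm and disc1 above 0.5 N or contact force between any of the fingers, the arm and disc2 above 0.5 N or contact force between any of the fingers, the arm and disc3 above 0.5 N).
It fails at once if a disc is tipped (angle between any of disc0, disc1, disc2, disc3's own z axis and vertical above 0.35 rad).
It fails at once if a bystander is moved more than 15 mm (distance of any of brass_disc, jar, amber_bottle, carton, dish, brush, grinding_block from where it was at the start of the episode above 0.015 m).
It also fails if it takes over 70 s, if anything falls off the work surface, if the arm or the gripper's body presses on something with over 40 N, if the wrist force passes 120 N, or if a joint passes its speed limit or range.

## Working session

There is one attempt and no reset: what is moved stays moved. The work goes in short steps, Python scripts to look and compute and a shell command to move; the robot and the scene stay as the last step left them, time stands still between calls to the robot, and variables do not carry over. Pictures are saved under pics/ and viewed, and the job is handed in when it is done.

```bash
ls; mkdir -p pics; python3 - <<'E'
from plant import ctrl, vision, nets
import cv2
print(ctrl.get_obs())
for n in("top","side"):
    p,d=vision.snapshot(n)
    cv2.imwrite(f"pics/{n}0.png",p[:,:,::-1])
    print(vision.camera_info(n))
E
```

```text
pics
{'clock': 0.0, 'joint_pos': array([ 8.54906476e+01,  2.05918456e+01,  6.34269358e-01, -2.02486136e-02,
       -7.01354131e+01, -1.65062139e+01]), 'qvel': array([-0.05909112, -0.00578594, -0.01523149,  0.03808793,  0.00955486,
        0.03545677]), 'tau': array([-2.32460166e-03, -5.82707226e+01,  2.93048573e+01,  6.99697763e+00,
        6.84289495e-03, -1.66046525e-04]), 'tool_pos': array([0.24192652, 0.62963823, 0.22562141]), 'orientation': array([-1.79991828e+02, -9.45657931e-02, -1.11022469e+02]), 'force': array([-0.33890031,  0.42665895, -1.01228895]), 'moment': array([ 0.00584868, -0.03350163,  0.03630925]), 'opening': 0.08732568559516646}
{'camera_matrix': array([[384.65865964,   0.        , 284.59388471],
       [  0.        , 384.65865964, 203.64593861],
       [  0.        ,   0.        ,   1.        ]]), 'D': array([-0.10737859,  0.        ,  0.        ,  0.        ,  0.        ]), 'camera_from_world': array([[ 0.01242295, -0.99985627, -0.01153737,  0.00441914],
       [-0.98269199, -0.01007528, -0.1849728 ,  0.56709183],
       [ 0.18482998,  0.01363559, -0.98267591,  0.85172291],
       [ 0.        ,  0.        ,  0.        ,  1.        ]])}
{'camera_matrix': array([[479.68944773,   0.        , 277.16001068],
       [  0.        , 479.68944773, 199.26916845],
       [  0.        ,   0.        ,   1.        ]]), 'D': array([0.02974033, 0.        , 0.        , 0.        , 0.        ]), 'camera_from_world': array([[-9.04937650e-01, -4.25544167e-01, -1.07413680e-04,
         5.17862561e-01],
       [-3.00600139e-01,  6.39417519e-01, -7.07661496e-01,
         2.27275537e-01],
       [ 3.01209904e-01, -6.40357242e-01, -7.06551623e-01,
         1.07929915e+00],
       [ 0.00000000e+00,  0.00000000e+00,  0.00000000e+00,
         1.00000000e+00]])}
```

View pics/top0.png

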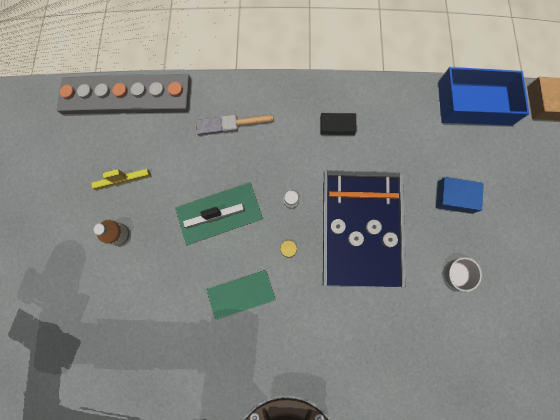

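View pics/side0.png

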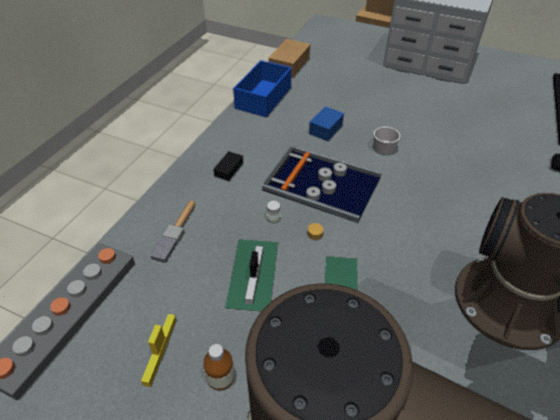

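Straightedge candidates in the top picture are the aluminium bar with black grip on the large green mat at (213,214) and the yellow one at (120,178). Mat candidates are the large one at (219,214) and the small one at (241,294). By the description I choose (213,214) and the large mat. Next I measure and check a close crop.

```bash
cat > h.py <<'E'
from plant import ctrl, vision, nets
import numpy as np, cv2
def cam(n):
    i=vision.camera_info(n); return np.array(i["camera_matrix"]),np.array(i["D"]),np.array(i["camera_from_world"])
def rays(n,uv):
    K,D,T=cam(n); uv=np.asarray(uv,float).reshape(-1,1,2)
    q=cv2.undistortPoints(uv,K,D).reshape(-1,2)
    R=T[:3,:3]; c=-R.T@T[:3,3]
    return c, np.c_[q,np.ones(len(q))]@R
def onz(n,uv,z):
    c,r=rays(n,uv); s=(z-c[2])/r[:,2]; return c+r*s[:,None]
def withd(n,uv,d):
    uv=np.asarray(uv).reshape(-1,2)
    c,r=rays(n,uv); dd=np.array([d[int(v),int(u)] for u,v in uv]); return c+r*dd[:,None]
def proj(n,P):
    K,D,T=cam(n); P=np.asarray(P,float).reshape(-1,3)
    return cv2.projectPoints(P,cv2.Rodrigues(T[:3,:3])[0],T[:3,3],K,D)[0].reshape(-1,2)
def world(n,d):
    v,u=np.mgrid[0:420,0:560]; uv=np.c_[u.ravel(),v.ravel()]
    c,r=rays(n,uv); return (c+r*d.ravel()[:,None]).reshape(420,560,3)
def rect(P):
    P=np.asarray(P[:,:2],np.float32); r=cv2.minAreaRect((P*1000).astype(np.float32)); return r
E
python3 - <<'E'
from h import *
p,d=vision.snapshot("top")
np.savez("top0",p=p,d=d)
W=world("top",d)
for t in ["straightedge","mat","tray","stop_bar","disc0","brass_disc","jar"]:
    print(t,[(np.round(b["location"],3),round(b["score"],2)) for b in nets.boxes_of(t,"top")][:6])
hsv=cv2.cvtColor(p,cv2.COLOR_RGB2HSV)
c=cv2.resize(p[170:330,160:420],None,fx=3,fy=3,interpolation=cv2.INTER_CUBIC)
cv2.imwrite("pics/crop0.png",c[:,:,::-1])
for uv in [(185,210),(255,205),(219,240),(235,211),(190,222),(213,213),(338,227),(360,195),(365,265)]:
    print(uv,p[uv[1],uv[0]],hsv[uv[1],uv[0]],np.round(W[uv[1],uv[0]],4))
E
```

```text
straightedge [(array([0.63 , 0.426, 0.024]), 0.75), (array([0.541, 0.182, 0.027]), 0.55)]
mat [(array([0.557, 0.173, 0.004]), 0.98), (array([0.355, 0.115, 0.002]), 0.7)]
tray [(array([ 0.525, -0.183,  0.005]), 0.78)]
stop_bar [(array([ 0.598, -0.184,  0.024]), 0.72)]
disc0 [(array([ 0.488, -0.24 ,  0.022]), 0.75), (array([ 0.52 , -0.118,  0.024]), 0.73), (array([ 0.517, -0.201,  0.026]), 0.54)]
brass_disc [(array([0.46 , 0.004, 0.024]), 0.56)]
jar [(array([ 0.578, -0.002,  0.051]), 0.74), (array([ 0.492, -0.161,  0.023]), 0.27)]
(185, 210) [ 74 120  96] [ 74  98 120] [0.5576 0.2604 0.0034]
(255, 205) [ 73 118  95] [ 75  97 118] [0.5723 0.0851 0.0024]
(219, 240) [135 138 136] [ 70   6 138] [4.842e-01 1.719e-01 4.000e-04]
(235, 211) [182 179 176] [ 15   8 182] [0.5533 0.1316 0.0227]
(190, 222) [203 199 196] [ 13   9 203] [0.5243 0.2399 0.0266]
(213, 213) [35 38 36] [70 20 38] [0.5393 0.1747 0.0752]
(338, 227) [89 91 90] [75  6 91] [ 0.5166 -0.1177  0.0247]
(360, 195) [199 117  56] [ 13 183 199] [ 0.5955 -0.1725  0.0255]
(365, 265) [35 40 69] [116 126  69] [ 0.4271 -0.1852  0.003 ]
```

View pics/crop0.png

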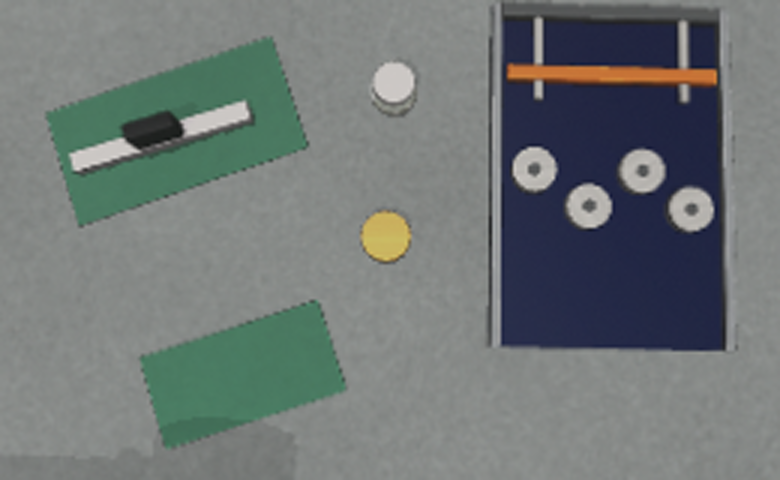

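The crop shows an aluminium bar with a black grip block on the larger mat (the choice holds). It also shows four discs in the tray, the bar, and the jar and brass disc between mat and tray. Next come the precise fits.

```bash
cat > fit.py <<'E'
from h import *
def fit(p,d,cam="top"):
    W=world(cam,d); hsv=cv2.cvtColor(p,cv2.COLOR_RGB2HSV).astype(int)
    H,S,V=hsv[...,0],hsv[...,1],hsv[...,2]
    X,Y,Z=W[...,0],W[...,1],W[...,2]
    o={}
    def rep(n,m,z):
        m=m.astype(np.uint8); k,l,st,ce=cv2.connectedComponentsWithStats(m)
        i=1+np.argmax(st[1:,4]); v,u=np.where(l==i); P=onz(cam,np.c_[u,v],z)
        r=rect(P); print(n,np.round(r[0],1),np.round(r[1],1),round(r[2],2),len(u)); o[n]=P
    base=(X>0.3)&(X<0.75)
    rep("bar",(H<20)&(S>120)&base&(Y<0)&(Y>-.32)&(Z<.05),0.023)
    rep("mat",((H>62)&(H<85)&(S>60)&(X>.45)&(Y>0.03)&(Y<.32))|((X>.44)&(X<.66)&(Y>.06)&(Y<.29)&(Z>.012)),0.003)
    rep("tray",((H>108)&(H<125)&(S>70)&(Y<-.05)&(Y>-.31)&(X>.3)&(X<.7)&(Z<.04)),0.006)
    rep("edge",(S<30)&(V>150)&(Z>.012)&(Z<.04)&(X>.45)&(X<.65)&(Y>.06)&(Y<.29),0.025)
    rep("grip",(V<65)&(Z>.065)&(Z<.085)&(X>.45)&(X<.65)&(Y>.06)&(Y<.29),0.075)
    return o
E
python3 - <<'E'
from fit import *
z=np.load("top0.npz");o=fit(z["p"],z["d"])
p=z["p"];g=cv2.cvtColor(p,cv2.COLOR_RGB2GRAY)
W=world("top",z["d"])
m=((W[...,2]>.016)&(W[...,1]<-.09)&(W[...,1]>-.27)&(W[...,0]<.56)&(W[...,0]>.4)).astype(np.uint8)
m&=(g>75).astype(np.uint8)
k,l,st,ce=cv2.connectedComponentsWithStats(m)
for i in range(1,k):
    if st[i,4]>60:
        v,u=np.where(l==i);P=onz("top",np.c_[u,v],.026);(c,r)=cv2.minEnclosingCircle((P[:,:2]*1000).astype(np.float32));print(st[i],np.round(P.mean(0)*1000,1),np.round(c,1),round(r,1))
# tray walls at top
for nm,uv in dict(L=[(324,178),(326,284)],R=[(402,178),(403.5,284)]).items(): print(nm,np.round(onz("top",uv,.02),4))
E
```

```text
bar [ 597. -182.] [170.3  14.6] 89.04 392
mat [551.  176.7] [ 99.1 198.2] 19.8 3030
tray [ 485.  -181.8] [179.2 214.2] 88.96 5458
edge [557.2 140.8] [15.  53.4] 17.6 134
grip [541.8 183.9] [14.5 38.6] 17.98 103
[331 219  15  15 176] [ 519.  -117.1   26. ] [ 518.7 -116.9] 18.1
[366 220  15  15 168] [ 518. -203.   26.] [ 518.2 -202.9] 17.9
[349 231  15  15 182] [ 489.9 -160.2   26. ] [ 489.7 -160. ] 18.3
[383 232  15  15 175] [ 487.8 -242.1   26. ] [ 488.  -242.2] 18.2
L [[ 0.6387 -0.0853  0.02  ]
 [ 0.3815 -0.0887  0.02  ]]
R [[ 0.6411 -0.28    0.02  ]
 [ 0.382  -0.2733  0.02  ]]
```

```bash
python3 -m jog '0 0 0 .64 -.92 0 1;0 0 0 .64 -.92 0 1;0 0 0 .64 -.92 0 1;0 0 0 .64 -.92 0 1;0 0 0 .64 -.92 0 1;0 0 0 .64 -.92 0 1;0 0 0 .64 -.92 0 1;0 0 0 .64 -.92 0 1'; python3 -m jog '0 0 0 .64 -.92 0 .2;0 0 0 .64 -.92 0 .2;0 0 0 .64 -.92 0 .2;0 0 0 .64 -.92 0 .2;0 0 1 0 0 0 .2;0 0 1 0 0 0 .2;0 0 1 0 0 0 .2;0 0 1 0 0 0 .2'; python3 -m jog '0 0 1 0 0 0 .2;0 0 1 0 0 0 .2;0 0 1 0 0 0 .2;0 0 1 0 0 0 .2;0 0 .9 0 0 0 .2;0 0 0 0 0 0 .2'
```

```text
clock: 1.5
tool_pos: [0.4441, 0.3321, 0.2269]
orientation: [-180.0, 0.0, -111.0]
force: [0.5, 0.5, -0.1]
opening: 0.0877
clock: 2.5
tool_pos: [0.5442, 0.1849, 0.2267]
orientation: [-180.0, 0.0, -134.1]
force: [0.4, 0.6, 0.3]
opening: 0.0525
clock: 3.25
tool_pos: [0.5442, 0.185, 0.2267]
orientation: [180.0, 0.0, -162.0]
force: [0.3, 0.1, 0.1]
opening: 0.0524
```

```bash
python3 -m jog '0 0 0 .06 0 .8 .2;0 0 0 0 0 .8 .2;0 0 0 0 0 .8 .2;0 0 0 0 0 .6 .2;0 0 0 0 0 0 .2'; python3 - <<'E'
from h import *
p,d=vision.snapshot("top"); q,e=vision.snapshot("side")
a=cv2.resize(p[150:270,150:290],None,fx=4,fy=4,interpolation=cv2.INTER_CUBIC)[:,:,::-1]
b=cv2.resize(q[200:340,180:340],None,fx=3.4,fy=3.4,interpolation=cv2.INTER_CUBIC)[:,:,::-1]
cv2.imwrite("pics/a1.png",a);cv2.imwrite("pics/b1.png",b)
E
```

```text
clock: 3.88
tool_pos: [0.5408, 0.1835, 0.105]
orientation: [-179.9, -0.2, -161.9]
force: [0.8, -0.5, 0.7]
opening: 0.0521
```

View pics/a1.png

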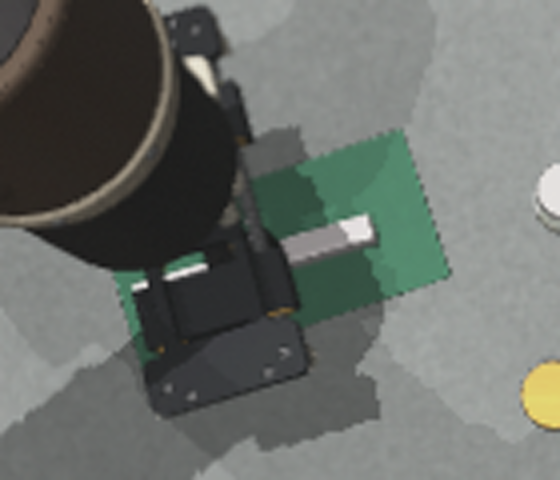

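View pics/b1.png

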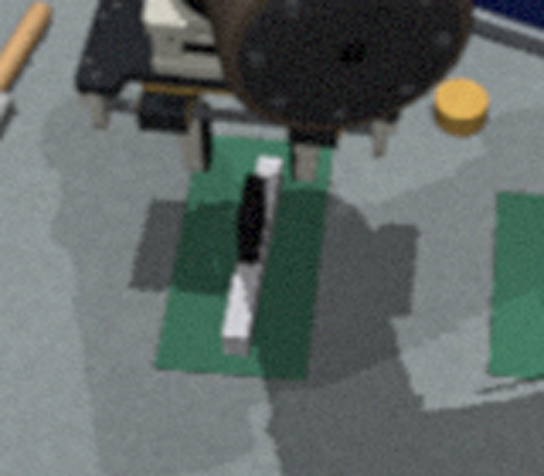

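The side crop shows the fingers straddling the grip block (crop px ~ (195,150) and (305,150), block at (250,215)). Next I descend and close.

```bash
python3 -m jog '0 0 0 0 0 .5 .2;0 0 0 0 0 .5 .2;0 0 0 0 0 .5 .2;0 0 0 0 0 .37 .2;0 0 0 0 0 0 .2;0 0 0 0 0 0 -.2;0 0 0 0 0 0 -.4;0 0 0 0 0 0 -.6'; python3 -m jog '0 0 0 0 0 0 -.8;0 0 0 0 0 0 -1;0 0 0 0 0 0 -1;0 0 0 0 0 0 -1;0 0 0 0 0 0 -1;0 0 0 0 0 0 -1'
```

```text
clock: 4.97
tool_pos: [0.5421, 0.1844, 0.0324]
orientation: [180.0, 0.1, -162.0]
force: [0.4, 0.2, -0.9]
opening: 0.028
clock: 5.72
tool_pos: [0.5421, 0.1843, 0.032]
orientation: [180.0, 0.0, -162.0]
force: [0.1, 1.4, 4.3]
opening: 0.0139
```

```bash
python3 -m jog '0 0 0 0 0 -.2 -1;0 0 0 0 0 -.6 -1;0 0 0 0 0 -.8 -1;0 0 0 0 0 -.8 -1;0 0 0 0 0 -.8 -1;0 0 0 0 0 0 -1'; python3 -m jog '0 0 0 .656 -.988 0 -1;0 0 0 .656 -.988 0 -1;0 0 0 .656 -.988 0 -1;0 0 0 .656 -.988 0 -1;0 0 0 .656 -.988 0 -1;0 0 0 .656 -.988 0 -1;0 0 0 .656 -.988 0 -1;0 0 0 .656 -.988 0 -1';  python3 -m jog '0 0 .83 0 0 0 -1;0 0 .83 0 0 0 -1;0 0 .83 0 0 0 -1;0 0 .83 0 0 0 -1;0 0 0 0 0 0 -1'
python3 - <<'E'
from h import *
p,d=vision.snapshot("top"); q,e=vision.snapshot("side")
np.savez("t2",p=p,d=d,q=q,e=e)
a=cv2.resize(p[150:310,300:440],None,fx=4,fy=3.7,interpolation=cv2.INTER_CUBIC)[:,:,::-1]
b=cv2.resize(q[120:260,220:420],None,fx=4,fy=4,interpolation=cv2.INTER_CUBIC)[:,:,::-1]
cv2.imwrite("pics/a2.png",a);cv2.imwrite("pics/b2.png",b)
print(ctrl.get_obs()["force"])
E
```

```text
clock: 6.48
tool_pos: [0.5429, 0.1848, 0.1624]
orientation: [179.9, 0.2, -162.0]
force: [0.6, 0.5, -2.5]
opening: 0.0139
clock: 7.48
tool_pos: [0.4383, -0.1825, 0.1589]
orientation: [179.9, -0.1, -162.0]
force: [0.3, -0.3, -2.4]
opening: 0.0135
clock: 8.1
tool_pos: [0.439, -0.1812, 0.1588]
orientation: [180.0, -0.1, 179.0]
force: [-0.3, -0.1, -2.1]
opening: 0.0141
[ 0.71160736 -0.02331844 -1.84273913]
```

View pics/a2.png

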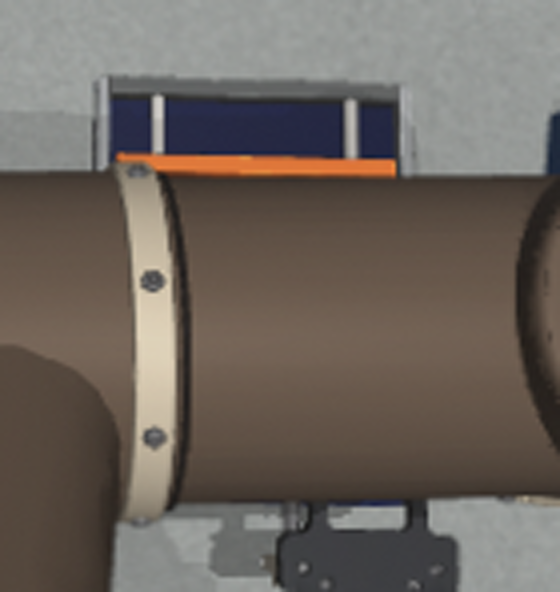

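View pics/b2.png

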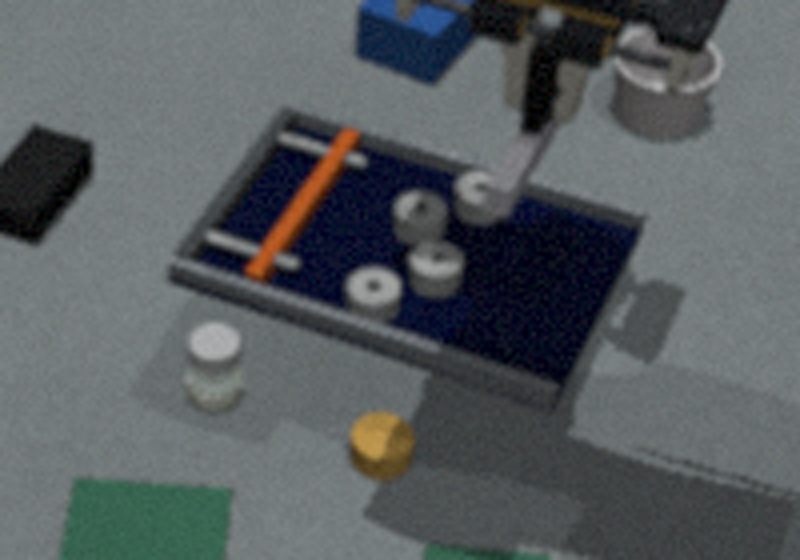

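The side view shows the straightedge upright in the fingers above the tray's rear, with four discs ahead of it (side px ~ (340,168), (325,174), (329,186), (313,193)). I lower it behind them.

```bash
python3 -m jog '0 0 0 0 0 .6 -1;0 0 0 0 0 .8 -1;0 0 0 0 0 .8 -1;0 0 0 0 0 .5 -1;0 0 0 0 0 .3 -1;0 0 0 0 0 0 -1;0 0 0 0 0 0 -1'
python3 - <<'E'
from h import *
q,e=vision.snapshot("side")
b=cv2.resize(q[120:260,220:420],None,fx=4,fy=4,interpolation=cv2.INTER_CUBIC)[:,:,::-1]
cv2.imwrite("pics/b3.png",b)
for i in range(3):
    vision.snapshot("side"); o=ctrl.get_obs(); print(o["force"],o["tool_pos"])
E
```

```text
clock: 9.07
tool_pos: [0.4405, -0.1814, 0.0404]
orientation: [-180.0, 0.1, 179.0]
force: [0.7, 0.5, -2.1]
opening: 0.014
[ 0.44713622  0.83392802 -2.15522814] [ 0.44051781 -0.1813595   0.04061399]
[-0.11353278 -0.1639891  -2.4728359 ] [ 0.44042431 -0.18132985  0.04052802]
[ 0.14954852 -0.30805067 -1.58607843] [ 0.44036251 -0.18134262  0.04047638]
```

View pics/b3.png

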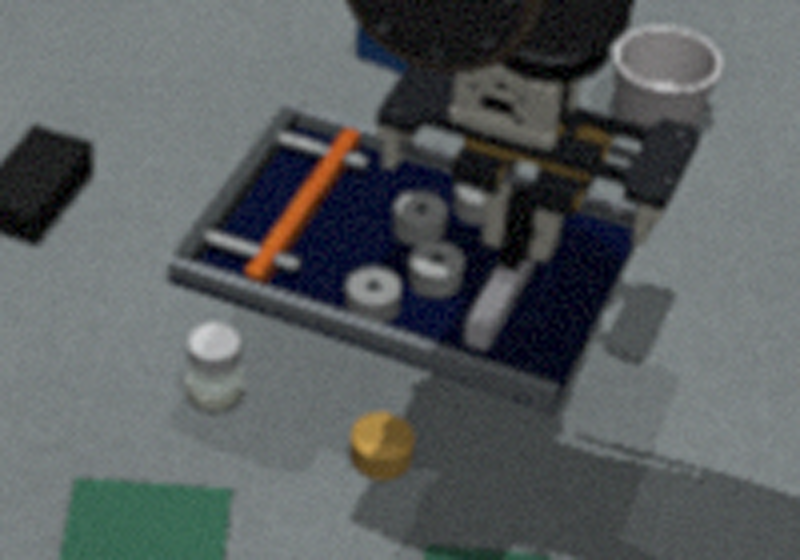

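```bash
python3 -m jog '0 0 0 0 0 .05 -1;0 0 0 -.1 0 .04 -1;0 0 0 -.15 0 0 -1;0 0 0 -.1 0 0 -1;0 0 0 -.06 0 0 -1;0 0 0 -.06 0 0 -1;0 0 0 -.06 0 0 -1;0 0 0 -.06 0 0 -1'
for i in 1 2; do python3 -m jog '0 0 0 -.06 0 0 -1;0 0 0 -.06 0 0 -1;0 0 0 -.06 0 0 -1;0 0 0 -.06 0 0 -1;0 0 0 -.06 0 0 -1;0 0 0 -.06 0 0 -1;0 0 0 -.06 0 0 -1;0 0 0 -.06 0 0 -1'; done
```

```text
clock: 10.28
tool_pos: [0.4635, -0.1818, 0.0362]
orientation: [-180.0, -0.0, 179.0]
force: [1.0, 0.5, -1.3]
opening: 0.0142
clock: 11.28
tool_pos: [0.4828, -0.1821, 0.0362]
orientation: [180.0, -0.0, 179.0]
force: [-0.9, 1.0, -2.2]
opening: 0.0139
clock: 12.28
tool_pos: [0.5019, -0.1824, 0.036]
orientation: [180.0, -0.0, 179.0]
force: [-2.6, 1.4, -2.4]
opening: 0.0139
```

```bash
python3 -m jog '0 0 0 -.06 0 0 -1;0 0 0 -.06 0 0 -1;0 0 0 -.06 0 0 -1;0 0 0 -.06 0 0 -1;0 0 0 -.06 0 0 -1;0 0 0 -.06 0 0 -1;0 0 0 -.06 0 0 -1;0 0 0 -.06 0 0 -1';python3 -m jog '0 0 0 -.05 0 0 -1;0 0 0 -.05 0 0 -1;0 0 0 -.05 0 0 -1;0 0 0 -.05 0 0 -1;0 0 0 -.04 0 0 -1';python3 -m jog '0 0 0 -.02 0 0 -1;0 0 0 -.02 0 0 -1;0 0 0 -.02 0 0 -1'
python3 - <<'E'
from h import *
q,e=vision.snapshot("side")
b=cv2.resize(q[120:260,220:420],None,fx=4,fy=4,interpolation=cv2.INTER_CUBIC)[:,:,::-1]
cv2.imwrite("pics/b4.png",b)
p,e=vision.snapshot("top")
cv2.imwrite("pics/a4.png",cv2.resize(p[150:310,300:440],None,fx=4,fy=3.7)[:,:,::-1])
F=[]
for i in range(4):
    vision.snapshot("side"); o=ctrl.get_obs(); F.append(o["force"])
print(np.mean(F,0),o["tool_pos"])
E
```

```text
clock: 13.28
tool_pos: [0.5212, -0.1828, 0.0361]
orientation: [180.0, -0.0, 179.0]
force: [-2.5, -0.5, -2.9]
opening: 0.0139
clock: 13.9
tool_pos: [0.5308, -0.183, 0.0362]
orientation: [-180.0, 0.0, 179.0]
force: [-2.9, 0.5, -2.0]
opening: 0.014
clock: 14.28
tool_pos: [0.533, -0.183, 0.0362]
orientation: [-180.0, -0.0, 179.0]
force: [-3.5, 0.1, -3.0]
opening: 0.0141
[-1.97745515 -0.26695017 -2.71860801] [ 0.53317898 -0.18303035  0.03620946]
```

View pics/b4.png

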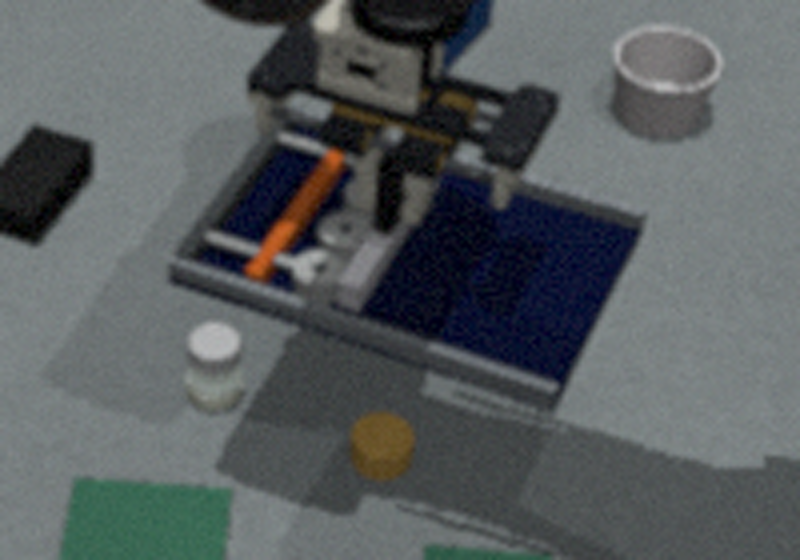

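Side view: the row is in front of the straightedge, about 10 mm short of the bar, and the drag is about 2.5 N. I advance slowly.

```bash
for i in 1; do python3 -m jog '0 0 0 -.02 0 0 -1;0 0 0 -.02 0 0 -1;0 0 0 -.02 0 0 -1;0 0 0 -.02 0 0 -1;0 0 0 -.02 0 0 -1;0 0 0 -.02 0 0 -1;0 0 0 -.02 0 0 -1;0 0 0 -.02 0 0 -1'; done; python3 -m jog '0 0 0 -.015 0 0 -1;0 0 0 -.015 0 0 -1;0 0 0 -.015 0 0 -1;0 0 0 -.015 0 0 -1;0 0 0 -.015 0 0 -1;0 0 0 -.015 0 0 -1;0 0 0 -.015 0 0 -1'; python3 -m jog '0 0 0 -.012 0 0 -1;0 0 0 -.012 0 0 -1;0 0 0 -.012 0 0 -1;0 0 0 -.012 0 0 -1;0 0 0 -.012 0 0 -1;0 0 0 -.012 0 0 -1'
```

```text
clock: 15.58
tool_pos: [0.5395, -0.1832, 0.0362]
orientation: [-180.0, -0.0, 179.0]
force: [-3.2, -0.2, 1.0]
opening: 0.0138
clock: 16.45
tool_pos: [0.5437, -0.1832, 0.0362]
orientation: [-180.0, -0.0, 179.0]
force: [-4.0, -0.5, -0.1]
opening: 0.0139
clock: 17.2
tool_pos: [0.5466, -0.1833, 0.0362]
orientation: [-180.0, 0.0, 179.0]
force: [-3.3, -0.4, -0.3]
opening: 0.0138
```

```bash
python3 -m jog '0 0 0 -.012 0 0 -1;0 0 0 -.012 0 0 -1;0 0 0 -.012 0 0 -1;0 0 0 -.012 0 0 -1;0 0 0 -.012 0 0 -1;0 0 0 -.012 0 0 -1'; python3 -m jog '0 0 0 -.012 0 0 -1;0 0 0 -.012 0 0 -1;0 0 0 -.012 0 0 -1;0 0 0 -.012 0 0 -1;0 0 0 -.012 0 0 -1'
```

```text
clock: 17.95
tool_pos: [0.5489, -0.1833, 0.036]
orientation: [180.0, -0.1, 179.0]
force: [-5.3, 0.8, 0.2]
opening: 0.0139
clock: 18.58
tool_pos: [0.55, -0.1834, 0.0357]
orientation: [180.0, -0.2, 179.0]
force: [-8.4, 0.0, 2.6]
opening: 0.0136
```

```bash
python3 - <<'E'
from h import *
q,e=vision.snapshot("side")
b=cv2.resize(q[140:220,250:350],None,fx=7,fy=7,interpolation=cv2.INTER_CUBIC)[:,:,::-1]
cv2.imwrite("pics/b5.png",b)
p,e=vision.snapshot("top")
cv2.imwrite("pics/a5.png",cv2.resize(p[160:300,300:440],None,fx=4,fy=4)[:,:,::-1])
F=[]
for i in range(4):
    vision.snapshot("side"); o=ctrl.get_obs(); F.append(o["force"])
print(np.array(F),o["moment"],o["tool_pos"],o["orientation"])
E
```

```text
[[-7.3033363   0.61358407  0.77597928]
 [-7.73603173 -0.75709802  2.27878184]
 [-7.24860728  0.84628559  1.58881625]
 [-8.13707326 -0.81778367  1.84580672]] [0.2401628  2.93684723 0.2652716 ] [ 0.55013447 -0.18337912  0.03574585] [ 1.79996707e+02 -1.73777048e-01  1.78967254e+02]
```

View pics/b5.png

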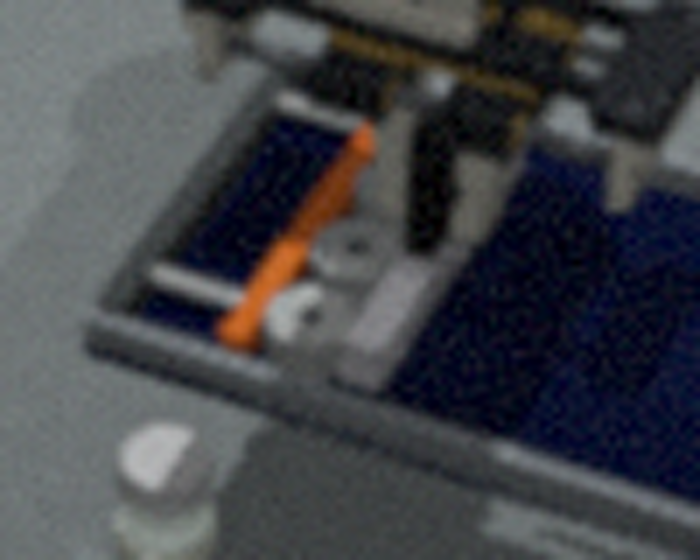

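View pics/a5.png

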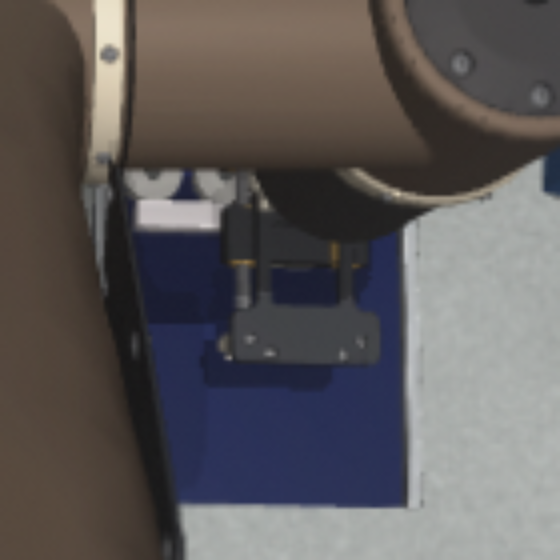

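```bash
python3 -m jog '0 0 0 0 0 -.01 -1;0 0 0 0 0 -.01 -1;0 0 0 0 0 0 -1'; python3 -m jog '0 0 0 -.01 0 0 -1;0 0 0 -.01 0 0 -1;0 0 0 0 0 0 -1'
```

```text
clock: 19.25
tool_pos: [0.5505, -0.1833, 0.0362]
orientation: [180.0, -0.1, 179.0]
force: [-5.7, 0.4, -2.3]
opening: 0.0137
clock: 19.62
tool_pos: [0.5512, -0.1833, 0.0362]
orientation: [180.0, -0.2, 179.0]
force: [-5.4, 0.4, -2.0]
opening: 0.014
```

Raising it slightly cleared the foot from the floor, and the pushing force is now about 5.5 N, which is bar friction plus drag. I continue toward the stop.

```bash
python3 -m jog '0 0 0 -.01 0 0 -1;0 0 0 -.01 0 0 -1;0 0 0 -.01 0 0 -1;0 0 0 -.01 0 0 -1'; python3 -m jog '0 0 0 -.01 0 0 -1;0 0 0 -.01 0 0 -1;0 0 0 -.01 0 0 -1;0 0 0 -.01 0 0 -1'
```

```text
clock: 20.12
tool_pos: [0.5528, -0.1833, 0.0362]
orientation: [180.0, -0.2, 179.0]
force: [-7.0, 0.2, -2.1]
opening: 0.0139
clock: 20.62
tool_pos: [0.5543, -0.1833, 0.0361]
orientation: [180.0, -0.2, 179.0]
force: [-5.1, -0.1, -2.9]
opening: 0.014
```

```bash
python3 -m jog '0 0 0 -.01 0 0 -1;0 0 0 -.01 0 0 -1;0 0 0 -.01 0 0 -1'
```

```text
clock: 21.0
tool_pos: [0.5555, -0.1834, 0.0362]
orientation: [180.0, -0.2, 179.0]
force: [-5.9, -0.5, -2.9]
opening: 0.0139
```

```bash
python3 -m jog '0 0 0 -.01 0 0 -1;0 0 0 -.01 0 0 -1;0 0 0 -.01 0 0 -1'
```

```text
clock: 21.38
tool_pos: [0.5567, -0.1834, 0.0362]
orientation: [180.0, -0.2, 179.0]
force: [-4.4, 0.2, -1.8]
opening: 0.0138
```

```bash
python3 -m jog '0 0 0 -.01 0 0 -1;0 0 0 -.01 0 0 -1;0 0 0 -.01 0 0 -1'
```

```text
clock: 21.75
tool_pos: [0.5579, -0.1834, 0.0361]
orientation: [180.0, -0.2, 179.0]
force: [-6.4, 0.2, -1.6]
opening: 0.0139
```

```bash
python3 -m jog '0 0 0 -.01 0 0 -1;0 0 0 -.01 0 0 -1;0 0 0 -.01 0 0 -1'
```

```text
clock: 22.12
tool_pos: [0.5591, -0.1834, 0.0362]
orientation: [180.0, -0.2, 179.0]
force: [-5.5, -0.4, -1.4]
opening: 0.0139
```

```bash
python3 -m jog '0 0 0 -.01 0 0 -1;0 0 0 -.01 0 0 -1;0 0 0 -.01 0 0 -1'
```

```text
clock: 22.5
tool_pos: [0.5603, -0.1835, 0.0362]
orientation: [180.0, -0.2, 179.0]
force: [-6.4, 0.5, -2.5]
opening: 0.0142
```

```bash
python3 -m jog '0 0 0 -.01 0 0 -1;0 0 0 -.01 0 0 -1;0 0 0 -.01 0 0 -1;0 0 0 -.01 0 0 -1'
```

```text
clock: 23.0
tool_pos: [0.5619, -0.1835, 0.0362]
orientation: [180.0, -0.2, 179.0]
force: [-6.8, 0.1, -2.7]
opening: 0.0138
```

```bash
python3 -m jog '0 0 0 -.01 0 0 -1;0 0 0 -.01 0 0 -1;0 0 0 -.01 0 0 -1;0 0 0 -.01 0 0 -1'
```

```text
clock: 23.5
tool_pos: [0.5635, -0.1835, 0.0362]
orientation: [180.0, -0.2, 179.0]
force: [-4.9, -0.1, -2.7]
opening: 0.0141
```

```bash
python3 -m jog '0 0 0 -.01 0 0 -1;0 0 0 -.01 0 0 -1;0 0 0 -.01 0 0 -1;0 0 0 -.01 0 0 -1'
```

```text
clock: 24.0
tool_pos: [0.5651, -0.1836, 0.0362]
orientation: [180.0, -0.2, 179.0]
force: [-5.5, -0.4, -2.8]
opening: 0.0146
```

```bash
python3 -m jog '0 0 0 -.01 0 0 -1;0 0 0 -.01 0 0 -1;0 0 0 -.01 0 0 -1;0 0 0 -.01 0 0 -1'
```

```text
clock: 24.5
tool_pos: [0.5667, -0.1836, 0.0362]
orientation: [180.0, -0.2, 179.0]
force: [-5.8, -0.1, -2.3]
opening: 0.014
```

```bash
python3 -m jog '0 0 0 -.01 0 0 -1;0 0 0 -.01 0 0 -1;0 0 0 -.01 0 0 -1;0 0 0 -.01 0 0 -1'
```

```text
clock: 25.0
tool_pos: [0.5683, -0.1836, 0.0362]
orientation: [180.0, -0.2, 179.0]
force: [-6.5, 0.8, -1.7]
opening: 0.014
```

```bash
python3 -m jog '0 0 0 -.01 0 0 -1;0 0 0 -.01 0 0 -1;0 0 0 -.01 0 0 -1;0 0 0 -.01 0 0 -1'
```

```text
clock: 25.5
tool_pos: [0.5699, -0.1837, 0.0361]
orientation: [180.0, -0.2, 179.0]
force: [-6.1, 0.7, -2.5]
opening: 0.0141
```

```bash
python3 -m jog '0 0 0 -.01 0 0 -1;0 0 0 -.01 0 0 -1;0 0 0 -.01 0 0 -1;0 0 0 -.01 0 0 -1'
```

```text
clock: 26.0
tool_pos: [0.5715, -0.1837, 0.0362]
orientation: [180.0, -0.2, 179.0]
force: [-6.4, -0.7, -2.0]
opening: 0.0139
```

```bash
python3 -m jog '0 0 0 -.01 0 0 -1;0 0 0 -.01 0 0 -1;0 0 0 -.01 0 0 -1;0 0 0 -.01 0 0 -1'
```

```text
clock: 26.5
tool_pos: [0.5731, -0.1838, 0.0362]
orientation: [180.0, -0.2, 179.0]
force: [-6.7, 0.5, -2.3]
opening: 0.0137
```

```bash
python3 -m jog '0 0 0 -.01 0 0 -1;0 0 0 -.01 0 0 -1;0 0 0 -.01 0 0 -1;0 0 0 -.01 0 0 -1'
```

```text
clock: 27.0
tool_pos: [0.5747, -0.1838, 0.0362]
orientation: [180.0, -0.2, 179.0]
force: [-5.9, 0.5, -1.9]
opening: 0.0135
```

```bash
python3 -m jog '0 0 0 -.01 0 0 -1;0 0 0 -.01 0 0 -1;0 0 0 -.01 0 0 -1;0 0 0 -.01 0 0 -1'
```

```text
clock: 27.5
tool_pos: [0.5755, -0.1838, 0.036]
orientation: [180.0, -0.3, 179.0]
force: [-8.9, 0.5, -0.2]
opening: 0.0139
```

The stop is felt: it advanced 0.8 of 1.6 mm and the force is rising. I press gently.

```bash
python3 -m jog '0 0 0 0 0 -.01 -1;0 0 0 0 0 -.005 -1;0 0 0 -.01 0 0 -1;0 0 0 0 0 0 -1'; python3 - <<'E'
from h import *
F=[]
for i in range(5):
    vision.snapshot("side"); o=ctrl.get_obs(); F.append(o["force"])
print(np.mean(F,0),np.std(F,0),o["tool_pos"])
E
```

```text
clock: 28.0
tool_pos: [0.5755, -0.1837, 0.0362]
orientation: [180.0, -0.3, 179.0]
force: [-7.2, 0.8, -2.9]
opening: 0.0139
[-8.20047463  0.18587539 -3.21981168] [0.42066777 0.6142391  0.39442788] [ 0.57554874 -0.18374431  0.03622251]
```

```bash
python3 -m jog '0 0 0 -.01 0 0 -1;0 0 0 -.01 0 0 -1;0 0 0 0 0 0 -1'; python3 - <<'E'
from h import *
F=[]
for i in range(5):
    vision.snapshot("side"); o=ctrl.get_obs(); F.append(o["force"])
print(np.mean(F,0),np.std(F,0),o["tool_pos"])
E
```

```text
clock: 28.62
tool_pos: [0.5756, -0.1838, 0.0362]
orientation: [180.0, -0.4, 178.9]
force: [-9.9, 0.8, -0.5]
opening: 0.0141
[-9.94079612  0.43796753 -1.06158619] [0.40206427 0.41862535 0.31751056] [ 0.57553573 -0.18377737  0.03615002]
```

```bash
python3 -m jog '0 0 0 -.01 0 -.005 -1;0 0 0 -.01 0 -.005 -1;0 0 0 0 0 0 -1'; python3 - <<'E'
from h import *
F=[]
for i in range(4):
    q,e=vision.snapshot("side"); o=ctrl.get_obs(); F.append(o["force"])
print(np.mean(F,0),np.std(F,0),o["tool_pos"])
b=cv2.resize(q[130:210,250:350],None,fx=7,fy=7,interpolation=cv2.INTER_CUBIC)[:,:,::-1]
cv2.imwrite("pics/b6.png",b)
E
```

```text
clock: 29.25
tool_pos: [0.5757, -0.1838, 0.0362]
orientation: [180.0, -0.4, 178.9]
force: [-11.5, 0.5, -1.9]
opening: 0.0139
[-10.43082946  -0.01742777  -1.87183917] [0.21797494 0.31902191 0.69822633] [ 0.57565986 -0.18377392  0.03621766]
```

View pics/b6.png

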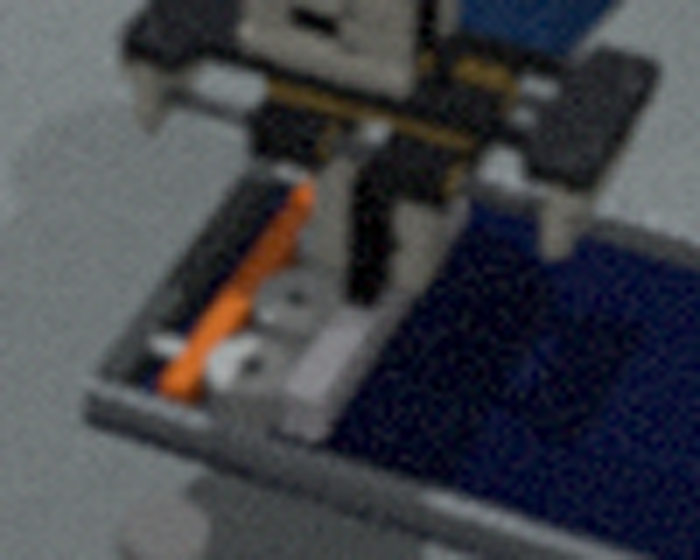

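```bash
python3 -m jog '0 0 0 -.01 0 -.003 -1;0 0 0 -.01 0 -.003 -1;0 0 0 -.01 0 -.003 -1;0 0 0 -.01 0 -.003 -1;0 0 0 0 0 0 -1'; python3 - <<'E'
from h import *
F=[]
for i in range(4):
    q,e=vision.snapshot("side"); o=ctrl.get_obs(); F.append(o["force"])
print(np.mean(F,0),np.std(F,0),o["tool_pos"])
E
```

```text
clock: 30.08
tool_pos: [0.5758, -0.1838, 0.0363]
orientation: [180.0, -0.6, 178.9]
force: [-14.0, 1.2, -1.0]
opening: 0.014
[-13.6761137    1.09624808  -0.67639663] [0.28869733 0.18594228 0.31586054] [ 0.57577685 -0.18380967  0.03626053]
```

```bash
python3 -m jog '0 0 0 -.008 0 0 -1;0 0 0 0 0 0 -1;0 0 0 0 0 0 -1;0 0 0 0 0 0 -1;0 0 0 0 0 0 -1;0 0 0 0 0 0 -1;0 0 0 0 0 0 -1;0 0 0 0 0 0 -1'; python3 -m jog '0 0 0 0 0 0 -1;0 0 0 0 0 0 -1;0 0 0 0 0 0 -1;0 0 0 0 0 0 -1'
```

```text
clock: 31.28
tool_pos: [0.5758, -0.1838, 0.0362]
orientation: [180.0, -0.6, 178.9]
force: [-14.9, 0.5, -0.1]
opening: 0.0139
clock: 31.78
tool_pos: [0.5758, -0.1838, 0.0362]
orientation: [180.0, -0.6, 178.9]
force: [-15.1, 0.6, -0.2]
opening: 0.0139
```

Held about 1.5 s at 14–15 N in the hand, so roughly 12 N on the bar. I back off straight, then lift.

```bash
python3 -m jog '0 0 0 .03 0 0 -1;0 0 0 .04 0 0 -1;0 0 0 .06 0 0 -1;0 0 0 .1 0 0 -1;0 0 0 .2 0 -.03 -1;0 0 0 .3 0 0 -1;0 0 0 .2 0 0 -1;0 0 0 0 0 0 -1'; python3 -m jog '0 0 0 0 0 -.3 -1;0 0 0 0 0 -.7 -1;0 0 0 0 0 -.7 -1;0 0 0 0 0 -.7 -1;0 0 0 0 0 -.7 -1;0 0 0 0 0 0 -1'
python3 - <<'E'
from h import *
q,e=vision.snapshot("side")
cv2.imwrite("pics/b7.png",cv2.resize(q[110:230,230:390],None,fx=5,fy=5,interpolation=cv2.INTER_CUBIC)[:,:,::-1])
E
```

```text
clock: 32.78
tool_pos: [0.544, -0.1832, 0.04]
orientation: [180.0, 0.0, 179.0]
force: [0.5, 0.2, -2.2]
opening: 0.0137
clock: 33.52
tool_pos: [0.5465, -0.1834, 0.167]
orientation: [-180.0, 0.3, 179.0]
force: [0.1, 0.7, -1.4]
opening: 0.0141
```

View pics/b7.png

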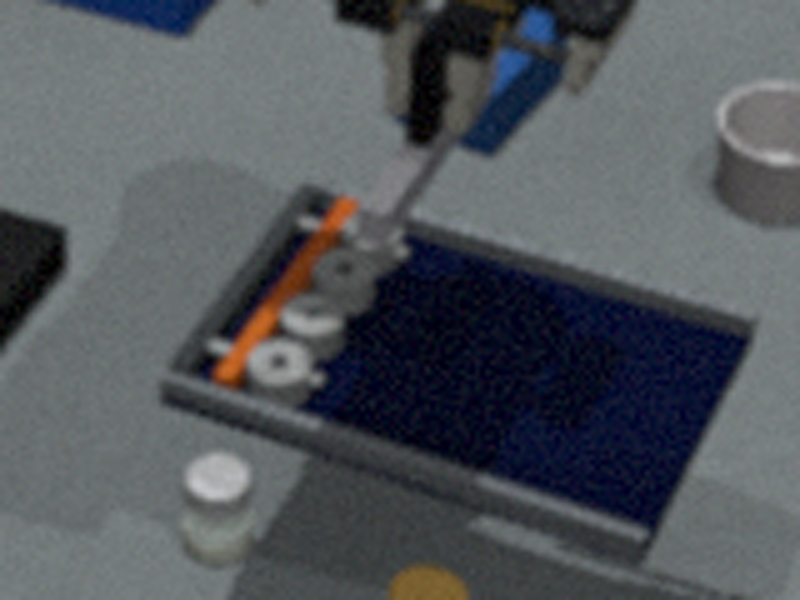

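Side view: all four discs sit in a row against the bar. Now I go back to the mat centre at (0.551, 0.177).

```bash
python3 -m jog '0 0 0 .045 .9 0 -1;0 0 0 0 .9 0 -1;0 0 0 0 .9 0 -1;0 0 0 0 .9 0 -1;0 0 0 0 .9 0 -1;0 0 0 0 .9 0 -1;0 0 0 0 .9 0 -1;0 0 0 0 .9 0 -1'; python3 -m jog '0 0 0 0 .9 0 -1;0 0 0 0 .9 0 -1;0 0 -.85 0 0 0 -1;0 0 -.85 0 0 0 -1;0 0 -.85 0 0 0 -1;0 0 -.85 0 0 0 -1;0 0 0 0 0 0 -1;0 0 0 0 0 0 -1'
```

```text
clock: 34.58
tool_pos: [0.5473, 0.1058, 0.1627]
orientation: [-180.0, -0.1, 179.0]
force: [0.5, 0.7, -1.2]
opening: 0.0137
clock: 35.58
tool_pos: [0.549, 0.1766, 0.1631]
orientation: [-180.0, -0.1, -161.7]
force: [-0.2, 0.0, -1.5]
opening: 0.014
```

```bash
python3 -m jog '0 0 0 0 0 .6 -1;0 0 0 0 0 .8 -1;0 0 0 0 0 .8 -1;0 0 0 0 0 .6 -1;0 0 0 0 0 .3 -1;0 0 0 0 0 0 -1;0 0 0 0 0 0 -1'; python3 - <<'E'
from h import *
q,e=vision.snapshot("side")
cv2.imwrite("pics/b8.png",cv2.resize(q[200:340,180:340],None,fx=4,fy=4,interpolation=cv2.INTER_CUBIC)[:,:,::-1])
print(ctrl.get_obs()["tool_pos"])
E
```

```text
clock: 36.45
tool_pos: [0.5499, 0.1771, 0.0406]
orientation: [180.0, 0.1, -161.6]
force: [0.3, 0.1, -1.4]
opening: 0.0136
[0.54990927 0.17719262 0.04075111]
```

View pics/b8.png

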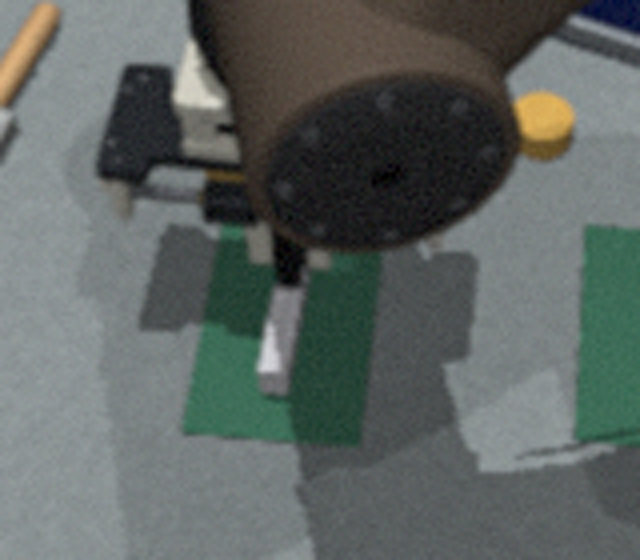

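Side crop: the straightedge is upright over the mat middle, with its end near (275,380). I lower gently until it touches.

```bash
python3 -m jog '0 0 0 0 0 .06 -1;0 0 0 0 0 .04 -1;0 0 0 0 0 .03 -1;0 0 0 0 0 .03 -1;0 0 0 0 0 .02 -1;0 0 0 0 0 0 -1'
```

```text
clock: 37.25
tool_pos: [0.5492, 0.1767, 0.0323]
orientation: [-180.0, -0.0, -161.6]
force: [0.7, -1.2, -2.3]
opening: 0.0139
```

```bash
python3 -m jog '0 0 0 0 0 .015 -1;0 0 0 0 0 .015 -1;0 0 0 0 0 0 -1'
```

```text
clock: 37.62
tool_pos: [0.5493, 0.1768, 0.032]
orientation: [-180.0, 0.0, -161.5]
force: [-3.2, -0.7, 5.8]
opening: 0.0137
```

```bash
python3 -m jog '0 0 0 0 0 0 -.6;0 0 0 0 0 0 -.4;0 0 0 0 0 0 -.1;0 0 0 0 0 0 .2;0 0 0 0 0 0 .2;0 0 0 0 0 0 .2;0 0 0 0 0 0 .2'; python3 -m jog '0 0 0 0 0 -.2 .2;0 0 0 0 0 -.5 .2;0 0 0 0 0 -.8 .2;0 0 0 0 0 -.8 .2;0 0 0 0 0 -.8 .2;0 0 0 0 0 -.8 .2;0 0 0 0 0 0 .2'
python3 - <<'E'
from h import *
q,e=vision.snapshot("side")
cv2.imwrite("pics/b9.png",cv2.resize(q[130:340,180:420],None,fx=3,fy=2.8,interpolation=cv2.INTER_CUBIC)[:,:,::-1])
E
```

```text
clock: 38.5
tool_pos: [0.5492, 0.1767, 0.0312]
orientation: [-180.0, -0.0, -161.6]
force: [0.2, 0.3, 0.0]
opening: 0.0524
clock: 39.38
tool_pos: [0.5507, 0.1775, 0.1908]
orientation: [179.9, 0.3, -161.5]
force: [-0.2, 0.3, -0.1]
opening: 0.0528
```

View pics/b9.png

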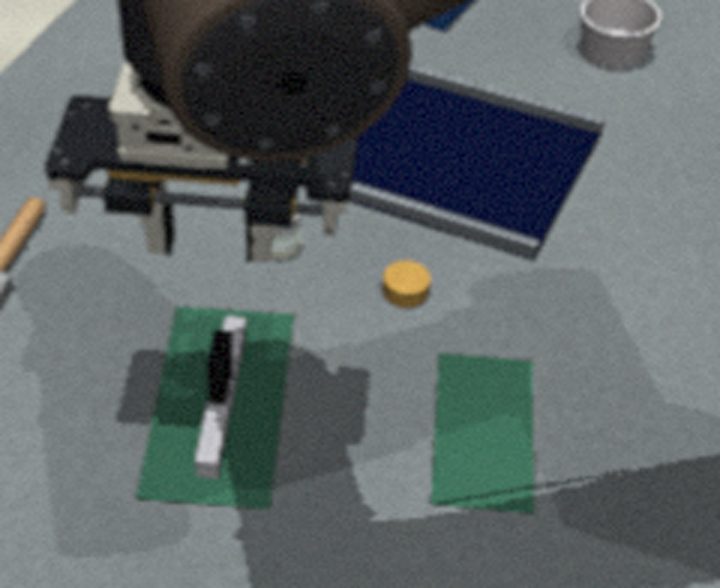

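The straightedge stands upright on the mat (crop px (220,395)). I move the arm aside for a final check.

```bash
python3 -m jog '0 0 0 0 .9 0 .2;0 0 0 0 .9 0 .2;0 0 0 0 .9 0 .2;0 0 0 0 .9 0 .2;0 0 0 0 .9 0 .2;0 0 0 0 .9 0 .2;0 0 0 0 .9 0 .2;0 0 0 0 0 0 .2'
python3 - <<'E'
from fit import *
p,d=vision.snapshot("top");q,e=vision.snapshot("side")
cv2.imwrite("pics/a10.png",p[:,:,::-1]);np.savez("t10",p=p,d=d,q=q)
try: fit(p,d)
except Exception as x: print(x)
g=cv2.cvtColor(p,cv2.COLOR_RGB2GRAY);W=world("top",d);S=cv2.cvtColor(p,cv2.COLOR_RGB2HSV)[...,1]
m=((W[...,2]>.016)&(W[...,1]<-.09)&(W[...,1]>-.275)&(W[...,0]<.63)&(W[...,0]>.5)&(g>75)&(S<60)).astype(np.uint8)
k,l,st,ce=cv2.connectedComponentsWithStats(m)
for i in range(1,k):
    if st[i,4]>60:
        v,u=np.where(l==i);P=onz("top",np.c_[u,v],.026);(c,r)=cv2.minEnclosingCircle((P[:,:2]*1000).astype(np.float32));print(np.round(c,1),round(r,1))
cv2.imwrite("pics/a11.png",cv2.resize(p[160:300,300:440],None,fx=4,fy=4,interpolation=cv2.INTER_CUBIC)[:,:,::-1])
E
```

```text
clock: 40.42
tool_pos: [0.4683, 0.4173, 0.1858]
orientation: [-179.9, -0.1, -161.4]
force: [-0.5, -0.9, -0.4]
opening: 0.0527
bar [ 623.3 -182.8] [171.2  14.5] 89.35 370
mat [550.9 176.7] [ 99.  198.1] 19.75 3021
tray [ 497.9 -181.9] [178.4 240.8] 89.42 6275
edge [563.7 132.4] [14.9 53.1] 19.37 136
grip [547.6 176. ] [13.4 38.8] 19.36 99
[ 597.5 -118.1] 20.7
[ 599.4 -162.4] 18.8
[ 599.7 -224.3] 37.5
```

View pics/a10.png

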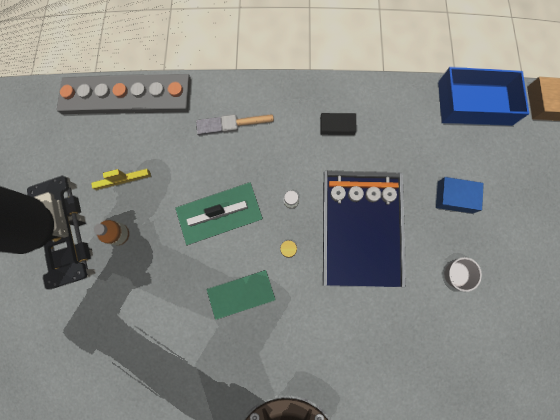

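View pics/a11.png

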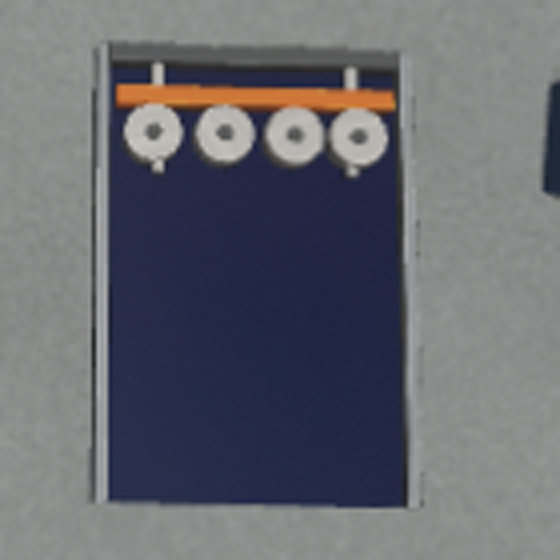

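The top view shows all four discs touching the bar (crop y≈135, px ~(338–388,194) in the full image). The straightedge is 3–4 mm from the mat centre, and the bystanders are at the same pixels as before. I hand in.

```bash
python3 -c "
from plant import ctrl; print(ctrl.close_job())"
```

```text
the job is handed in; nothing more can be done
None
```

I picked up the straightedge, pushed the four discs into a row against the stop bar and slid the bar about 26 mm to its hidden stop. I then held 14–15 N at the hand for about 1.5 s. The bar itself should have felt about 12 N once the roughly 2.5 N of disc drag is taken off, but I had no direct reading of the bar force. I handed in at about 40 s on the clock.

- **Foot on the tray floor:** during the push the straightedge's foot rubbed the tray floor when the bar began to move, and again as it met its stop. I raised it by fractions of a millimetre each time. At the end of the hold it was pressing the floor lightly, about 2 N, which may have taken a little of the hand force.
- **Discs:** the last top picture shows all four discs touching the bar and flat. Two of them merged with their slide rails in the automatic fit, so I judged their contact with the bar by eye rather than by number.
- **Straightedge and bystanders:** it stands upright on the larger mat, released, about 3–4 mm from the centre. The bystanders look unmoved.

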